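# Prove the door switch of the laser marking cabinet and reset it

### The arm

A 6-joint arm with a two-finger parallel gripper is mounted at the origin on the work surface. World frame = base frame: x ahead of the robot, y to its left, z up, the work surface at z = 0. Lengths are in m, angles in rad, forces in N, time in s.
With the tool pointing down it reaches from about 0.35 to 0.95 m from the base axis. Payload 17.4 kg.
Tool frame: the origin (TCP) lies midway between the tips of the shut fingers; the grasp point (between the pads) lies 19 mm behind it; z points along the fingers, y is the line along which they close (so a half turn about z gives the same grasp; the last joint's range is limited). The gripper opens to 93 mm and grips with 3 to 60 N. Pads are 15 mm wide; open, the fingers measure 128 mm over their backs; the gripper's body (75 mm by 188 mm) begins 65 mm behind the grasp point.
Start: joints at [1.069, 0.116, 1.442, -0, 1.584, -0.038], TCP at [0.302, 0.604, 0.198] pointing down, gripper open.
Joint ranges: [-2.83, 2.83], [-0.83, 2.19], [0.07, 2.5], [-1.14, 4.28], [0.01, 3], [-2.97, 2.97]. Speed limits (rad/s): [1.89, 1.89, 2.22, 3.14, 3.14, 3.14].

### API

Orientations are given as [roll, pitch, yaw] about the fixed x, y, z axes, in that order (R = Rz(yaw) Ry(pitch) Rx(roll)).
In Python, from bench import bot gives the robot as it stands.
- The arm moves only by the shell command python3 -m creep 'ROWS' [FORCE]. ROWS is a JSON object of lists of equal length, an entry for each row: "jaw": the closure, from 0 (fully open) to 1 (shut); "dp": the shift along the tool's x, y, z in m, a list of three; "turn": the turn about the tool's z in degrees. In form: {"jaw": [jaw, ...], "dp": [[x, y, z], ...], "turn": [turn, ...]}. A call has exactly 10 rows; each row shifts and turns the commanded pose from where the row before left it, along the tool's axes as they then stand; what a row does not reach is not made up. A row lasts 1/8 s, in which the tool goes at most 62.5 mm and 10.7 degrees, less where a joint would pass 70% of its speed; a pose out of reach is approached as far as the arm can. A call with a gripper value outside its range is refused whole. The fingers move at their own pace and stop on an object; FORCE is the grip in N (left out, the last holds). Time passes only in rows, so rows that do not move let the fingers close, or fill a call up. It gives the time, the measured TCP pose, the force, the opening and the grip force at its end, in the units of the state.
- bot.state(): the state, without advancing time (a new reading comes with each control period).
- bot.camera(name): name is "scene" or "top" or "wrist"; returns (picture, depth): 400x640x3 uint8, blue, green, red; 400x640 float32, m along the optical axis (not along the pixel's ray), 0 where there is no reading.
- bot.camera_info(name): a dict with "fx", "fy", "cx", "cy" (pixels), "R" (3x3) and "t" (3): a world point X has camera coordinates R X + t; the wrist camera has in their place "mount" (4x4, takes a point from camera to tool coordinates, whose origin is the TCP and whose axes are the flange's). Camera axes: x right, y down, z forward; pixel columns grow to the right and rows downward; lengths in m; the calibration is good to about 2 mm. A picture is of the moment at which its call begins: read the wrist's pose just before it. camera_info takes no time and is no camera call.
- bot.close_job(): hands the job in; it is judged then, once.
Trained networks look in the newest picture that a camera, given by its name, has taken for a name from the list of things; names that differ only in an ending like _2 or _b are one class to them, and where a whole thing is asked for, a point or a joint stands for the part that bears it (a point fixed in the world has none). Each returns a list of dicts, best first, with "conf" (0 to 1); they miss things now and then, are a little off and sometimes report something else, mostly with a low value. They report only what shows in the picture. A call takes as long as a camera call.
- bot.boxes_of(thing, camera): "at" ([row, column] in pixels, amid what is visible of it).
- bot.masks_of(thing, camera): "mask" (400x640 bool, what is visible of it) and "at" ([row, column] in pixels, amid what is visible of it).
The state is a dict: "time": time; "q": joint angles; "qd": joint speeds; "effort": joint torques, N m; "eef_pos": TCP position; "orientation": TCP orientation; "wrist_force": force on the tool from outside, world axes, zero at the start; "ft_torque": the same for the moment, N m; "finger_gap": finger opening in m; "grip_force": force on a finger pad.
Only numpy, scipy, OpenCV 4.12 (cv2) and the standard library are available. Lean on these libraries where they do the work, as an engineer would, in place of code of your own. Each camera call takes 0.05 s, during which the arm holds its last target. There are 200 camera calls.

### The job

The welding shop's laser marking cabinet has just been switched on, and its safety circuit must see the door opened and closed before it will reset. Slide the cabinet's door all the way up to its top stop, bring it gently down again until it is fully shut, and then, with the door shut, press the green reset button on the sloping control box fully in and let it spring back out. Do not press the red emergency stop, and leave the loose things on the bench where they are.

Things in the scene. Friction and masses are not known exactly. Their poses are not given: they have to be found in the camera images.
- cabinet: Laser marking cabinet, fixed: white sheet steel, dark plinth, 380 mm wide, 340 deep, 480 high, at the left of the bench, facing the bench's middle (about -y). Origin: on the bench under the middle of its front face. +x points level from the front face into it, z up. Front face (posts, fascia): plane x = 0. Door opening 280 mm wide, z 50 to 300 mm; the fascia covers all above it.
- door_handle (a point): Centre of the door handle: a bright round bar, 14 mm thick, 160 mm long, level, along the cabinet's y, on 12 mm stems 72 mm either side of centre; 56 mm in front of the door, 30 mm in front of the cabinet's front face; 95 mm above the bench when shut, 255 mm when up. An upright gripper would meet the fascia; one tilted 30 to 45 degrees, fingers pointing down and inward, has room. Axes as cabinet.
- door (a joint): Height of the sliding door above its shut position, in m: 0 fully shut, 0.16 at the top stop. Vertical sash with a dark steel frame and an amber window. It is counterbalanced: it stays wherever it is left and takes 2 to 9 N at the handle to move slowly, either way.
- console: Control box, fixed: grey sloping desk enclosure, 140 mm deep (x), 210 mm wide (y), 35 mm high in front, 116 mm at the back. Origin: centre of its underside; front at -x. Its top face falls to the front at 30 degrees: the outward normal leans 30 degrees from vertical towards the box's -x. It carries the green button (+y half) and the red emergency stop (-y half), 100 mm apart.
- green_top (a point): Centre of the top of the green reset button, 36 mm in diameter, in a steel collar 52 mm in diameter. At rest it stands 10 mm proud of the collar. Its z axis is the outward normal of the sloping face; it is pressed along -z.
- green (a joint): Travel of the green button in m: 0 out, 0.006 fully in. It is sprung: 2 N starts it, 6 N holds it fully in, and it returns by itself.
- estop_top (a point): Centre of the top of the red mushroom emergency stop, 40 mm in diameter on a yellow disc, standing 43 mm above the sloping face. Not to be pressed.
- estop (a joint): Travel of the emergency stop in m: 0 out, 0.005 pressed (6 N starts it, 21 N presses it fully).
- jar_center (a point): Centre of a loose glass jar with a red lid, 60 mm in diameter, 110 mm high.
- flange_center (a point): Centre (half-way up) of a loose turned aluminium flange, foot 84 mm in diameter, 45 mm high.
- fixture_center (a point): Centre (half-way up) of a loose steel fixture: a 90 by 50 mm plate with two 38 mm round posts, 50 mm high in all.
- brush: Loose hand brush with a wooden handle, about 200 mm long, 25 mm high, lying flat on the bench to the right; its origin is the middle of its underside.

How it is judged:
By the outcome, as a careful person would: the job done as asked, in the order asked, and still so for the second after the job is handed in, with the robot touching nothing.
It also fails if it takes over 50 s, if anything falls off the work surface, if the arm or the gripper's body presses on something with over 40 N, if the wrist force passes 120 N, or if a joint passes its speed limit or range.

## Working session

There is one attempt and no reset: what is moved stays moved. The work goes in short steps, Python scripts to look and compute and a shell command to move; the robot and the scene stay as the last step left them, time stands still between calls to the robot, and variables do not carry over. Pictures are saved under pics/ and viewed, at most 10 in all, crops included, and the job is handed in when it is done.

```bash
mkdir -p pics
cat > h.py <<'E'
import numpy as np, cv2
from bench import bot
from scipy.spatial.transform import Rotation as Ro
def pose():
    s=bot.state(); return np.array(s["eef_pos"]), Ro.from_euler('xyz',s["orientation"]).as_matrix()
def cam(n):
    i=bot.camera_info(n)
    K=(i["fx"],i["fy"],i["cx"],i["cy"])
    if "R" in i:
        R=np.array(i["R"]);t=np.array(i["t"]); return K,R.T,-R.T@t
    p,Rt=pose(); M=np.array(i["mount"]); return K,Rt@M[:3,:3],Rt@M[:3,3]+p
def cloud(n,depth,c=None):
    K,R,o=c or cam(n); v,u=np.mgrid[:400,:640]
    P=np.stack([(u-K[2])/K[0]*depth,(v-K[3])/K[1]*depth,depth],-1)
    return P@R.T+o
E
python3 - <<'E'
from h import *
print(bot.state())
for n in ["scene","top"]:
    im,d=bot.camera(n); cv2.imwrite(f"pics/{n}0.png",im); W=cloud(n,d); np.save(n+"W.npy",W)
    for t in ["cabinet","door_handle","console","green_top","estop_top","jar_center","flange_center","fixture_center","brush"]:
        r=bot.masks_of(t,n)
        for k in r[:2]:
            m=k["mask"]&(d>0); 
            print(n,t,round(k["conf"],2),k["at"],m.sum(),np.median(W[m],0).round(3) if m.any() else None)
E
```

```text
{'time': 0.0, 'q': array([ 1.06919698e+00,  1.16499619e-01,  1.44228375e+00, -1.54579533e-05,
        1.58400234e+00, -3.78116346e-02]), 'qd': array([-1.69452018e-03, -9.62431061e-04, -3.90456391e-04, -2.45573629e-04,
        5.95834243e-04,  2.36277069e-05]), 'effort': array([-3.35032462e-03, -7.21273756e+01, -6.22614098e+01,  7.77947553e-02,
        2.37046141e-02, -2.88947865e-05]), 'eef_pos': array([0.30185945, 0.60347882, 0.19738453]), 'orientation': array([-3.14039987e+00, -2.96547394e-05,  2.67780473e+00]), 'wrist_force': array([ 0.1548475 ,  0.41165352, -1.49560092]), 'ft_torque': array([-0.00073363, -0.05018895,  0.00890523]), 'grip_force': 0.0, 'finger_gap': 0.09268502243758701}
scene cabinet 0.8 [142.8, 556.4] 47732 [0.744 0.316 0.306]
scene door_handle 0.63 [145.1, 485.3] 2315 [0.525 0.304 0.192]
scene console 0.61 [219.3, 252.2] 4470 [ 0.596 -0.261  0.071]
scene green_top 0.55 [200.1, 275.7] 74 [ 0.543 -0.207  0.095]
scene estop_top 0.51 [148.8, 485.8] 2240 [0.528 0.304 0.194]
scene estop_top 0.45 [188.5, 234.5] 121 [ 0.52  -0.302  0.11 ]
scene jar_center 0.74 [249.6, 402.1] 1262 [0.723 0.072 0.076]
scene flange_center 0.95 [188.5, 367.5] 619 [0.443 0.042 0.012]
scene fixture_center 0.94 [198.1, 199.2] 566 [ 0.456 -0.41   0.035]
scene brush 0.58 [253.9, 168.9] 984 [ 0.637 -0.456  0.016]
top cabinet 0.8 [189.6, 85.2] 38773 [0.563 0.31  0.477]
top door_handle 0.73 [203.5, 151.9] 2708 [0.554 0.299 0.18 ]
top console 0.85 [210.7, 384.5] 4852 [ 0.534 -0.257  0.085]
top green_top 0.45 [213.2, 362.7] 148 [ 0.53  -0.206  0.094]
top estop_top 0.58 [225.0, 404.4] 186 [ 0.507 -0.302  0.111]
top jar_center 0.62 [153.1, 254.9] 561 [0.692 0.074 0.106]
top flange_center 0.8 [260.1, 268.2] 763 [0.427 0.042 0.011]
top fixture_center 0.7 [249.7, 436.6] 697 [ 0.439 -0.405  0.039]
top brush 0.62 [182.4, 456.3] 920 [ 0.626 -0.457  0.016]
```

View pics/scene0.png

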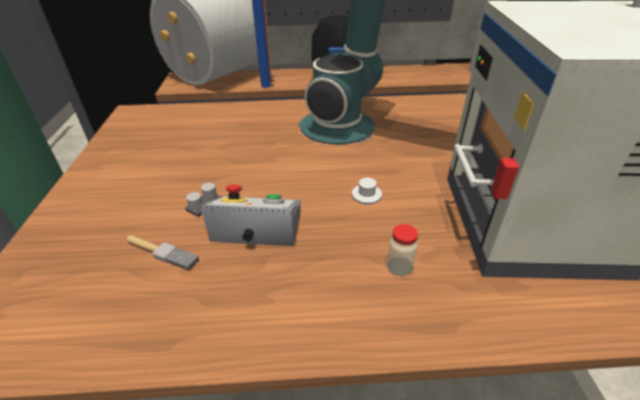

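View pics/top0.png

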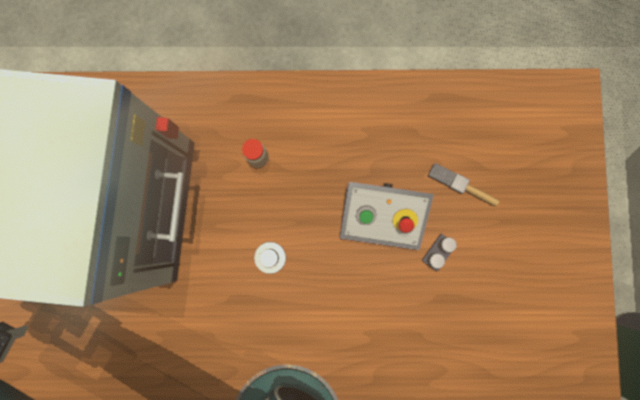

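The scene view shows the cabinet at the right, with its handle near (470,165) and a red box on its front post at (505,178). The console is in the middle, with green at (275,198) and red at (234,190). The top view shows the handle at column 178, rows 175–240, green at (366,216) and red at (405,225). The jar, flange, fixture and brush all stand clear.

Next I'll measure the axes.

Run:
```python
from h import *
for n in ["scene","top"]:
    im=cv2.imread(f"pics/{n}0.png"); W=np.load(n+"W.npy").copy(); x,y,z=W[...,0],W[...,1],W[...,2]
    # fascia pts: z .32-.46
    m=(z>.33)&(z<.46)&(y<.5)&(y>.1)&(x>.3)&(x<.9)
    if m.sum()>50:
        p=W[m]; 
        # RANSAC line in xy
        best=0;rng=np.random.default_rng(0)
        for _ in range(400):
            a,b=p[rng.choice(len(p),2,False),:2]; t=b-a; L=np.hypot(*t)
            if L<.05: continue
            nn=np.array([-t[1],t[0]])/L
            k=abs((p[:,:2]-a)@nn)<.003
            if k.sum()>best: best=k.sum();bk=k
        q=p[bk,:2]; c=q.mean(0); v=np.linalg.svd(q-c,full_matrices=False)[2][0]; v*=np.sign(v[0])
        s=(q-c)@v
        print(n,"fascia",best,c.round(4),"dir deg",np.degrees(np.arctan2(v[1],v[0])).round(2),(c+v*s.min()).round(4),(c+v*s.max()).round(4))
    # bright bar
    hsv=cv2.cvtColor(im,cv2.COLOR_BGR2HSV)
    m=(hsv[...,1]<50)&(hsv[...,2]>150)&(z>.07)&(z<.12)&(y>.18)&(y<.33)&(x>.4)&(x<.8)
    p=W[m]
    if len(p)>10:
        c=np.median(p,0); q=p[np.abs(p[:,1]-c[1])<.04]
        print(n,"bar",len(p),c.round(4),p.min(0).round(3),p.max(0).round(3),"slope",np.polyfit(q[:,0],q[:,1],1).round(4), "ztop",np.percentile(p[:,2],[5,50,95]).round(4))
    # red box on the post
    m=(hsv[...,1]>150)&(hsv[...,2]>120)&((hsv[...,0]<6)|(hsv[...,0]>174))&(y>.12)&(z>.1)&(z<.45)&(x>.6)
    if m.any(): print(n,"redbox",m.sum(),np.percentile(W[m],[2,98],axis=0).round(3))
    for nm,lo,hi in [("green",50,85),("red",0,6)]:
        m=(hsv[...,1]>120)&(hsv[...,2]>60)&(hsv[...,0]>=lo)&(hsv[...,0]<=hi)&(z>.06)&(z<.14)&(y<-.1)&(y>-.4)&(x>.35)&(x<.7)
        if m.any(): print(n,nm,m.sum(),W[m].mean(0).round(4),np.percentile(W[m],[2,98],axis=0).round(3))
    m=(x>.42)&(x<.66)&(y<-.14)&(y>-.38)&(z>.025)&(z<.14)&(hsv[...,1]<40)
    p=W[m]; best=0;rng=np.random.default_rng(0)
    for _ in range(500):
        a,b,c=p[rng.choice(len(p),3,False)]; nn=np.cross(b-a,c-a);L=np.linalg.norm(nn)
        if L<1e-4: continue
        nn/=L; nn*=np.sign(nn[2])
        if nn[2]<.6: continue
        k=abs((p-a)@nn)<.003
        if k.sum()>best: best=k.sum();bk=k;bn=nn
    q=p[bk];c=q.mean(0);nn=np.linalg.svd(q-c,full_matrices=False)[2][2];nn*=np.sign(nn[2])
    print(n,"console",best,c.round(4),nn.round(3),"tilt",np.degrees(np.arccos(nn[2])).round(1),"azim",np.degrees(np.arctan2(nn[1],nn[0])).round(1))
```

```text
scene fascia 7382 [0.7503 0.3292] dir deg 84.22 [0.7424 0.2509] [0.761 0.435]
scene redbox 467 [[0.706 0.232 0.219]
 [0.735 0.254 0.287]]
scene green 30 [ 0.5432 -0.2079  0.0985] [[ 0.539 -0.22   0.095]
 [ 0.547 -0.196  0.102]]
scene red 109 [ 0.5193 -0.304   0.1089] [[ 0.507 -0.32   0.088]
 [ 0.527 -0.288  0.116]]
scene console 661 [ 0.5679 -0.2507  0.0947] [-0.481  0.074  0.874] tilt 29.1 azim 171.2
top fascia 6451 [0.5511 0.2746] dir deg -5.65 [0.364  0.2931] [0.7426 0.2556]
top redbox 137 [[0.704 0.233 0.282]
 [0.73  0.255 0.289]]
top green 97 [ 0.53   -0.2067  0.0943] [[ 0.519 -0.219  0.086]
 [ 0.541 -0.194  0.101]]
top red 164 [ 0.5076 -0.3027  0.1107] [[ 0.493 -0.318  0.101]
 [ 0.525 -0.289  0.119]]
top console 3103 [ 0.5347 -0.2525  0.0772] [-0.493  0.074  0.867] tilt 29.9 azim 171.4
```

```bash
python3 -m creep '{"jaw":[0,0,0,0,0,0,0,0,0,0],"dp":[[0,0,-0.02],[0,0,-0.06],[0,0,-0.06],[0,0,-0.06],[0,0,-0.06],[0,0,-0.06],[0,0,-0.06],[0,0,-0.06],[0,0,-0.06],[0,0,-0.06]],"turn":[0,0,0,0,0,0,0,0,0,0]}'; python3 -c "
from bench import bot
print(bot.state()['q'])"
```

```text
time: 2.25
eef_pos: [0.2928, 0.5849, 0.6783]
orientation: [3.126, -0.0, 2.678]
wrist_force: [-7.5, -18.7, 11.4]
finger_gap: 0.093
grip_force: 0.0
[ 1.06733225e+00  5.27509982e-01  7.16473719e-02  1.42343875e-03
  2.52650584e+00 -3.84545841e-02]
```

```bash
python3 -m creep '{"jaw":[0,0,0,0,0,0,0,0,0,0],"dp":[[0.0,0,0.03],[0.048,0,0.01],[0.048,0,0],[0.048,0,0],[0.048,0,0],[0.048,0,0],[0,0.05,0],[0,0.05,0],[0,0.05,0],[0,0.05,0]],"turn":[0,-4.2,-4.2,-4.2,-4.2,-4.2,0,0,0,0]}'; python3 -c "
from bench import bot
print(bot.state()['q'])"
```

```text
time: 3.5
eef_pos: [0.0792, 0.7862, 0.5787]
orientation: [3.063, 0.008, 3.044]
wrist_force: [-0.8, 0.6, 0.7]
finger_gap: 0.0931
grip_force: 0.0
[ 1.44024334  0.66928262  0.07236072 -0.00703633  2.32067028 -0.03848832]
```

```bash
python3 -m creep '{"jaw":[0,0,0,0,0,0,0,0,0,0],"dp":[[0.0,0.045,-0.042],[0.0,0.045,-0.042],[0.0,0.045,-0.042],[0.0,0.045,-0.042],[0.0,0.045,-0.042],[0.0,0.045,-0.042],[0.0,0.045,-0.042],[0.0,0.045,-0.042],[0.0,0.045,-0.042],[0.0,0.045,-0.042]],"turn":[0,0,0,0,0,0,0,0,0,0]}'; python3 -c "
from bench import bot
print(bot.state()['q'])"
```

```text
time: 4.75
eef_pos: [0.0762, 0.7893, 0.6995]
orientation: [2.714, 0.01, 3.044]
wrist_force: [-0.1, -0.3, 0.2]
finger_gap: 0.0929
grip_force: 0.0
[ 1.44048767  0.53841979  0.07333365  0.00544198  2.10221686 -0.0307835 ]
```

```bash
python3 -m creep '{"jaw":[0,0,0,0,0,0.4,0.4,0.4,0.4,0.4],"dp":[[0.0,0.057,-0.025],[0.0,0.057,-0.025],[0.0,0.057,-0.025],[0.0,0.057,-0.025],[0.0,0.057,-0.025],[0.0,0.057,-0.025],[0.0,0.057,-0.025],[0.0,0.057,-0.025],[0.0,0,0],[0.0,0,0]],"turn":[0,0,0,0,0,0,0,0,0,0]}'
cat >> h.py <<'E'
def go(T):
    "tool-axis shift to take the TCP to world T"
    p,R=pose(); print("dp",(R.T@(np.array(T)-p)).round(3))
E
python3 -c "
from h import *
print(bot.state()['q'], pose()[1].round(3))"
```

```text
time: 6.0
eef_pos: [0.0783, 0.8321, 0.7819]
orientation: [2.41, 0.01, 3.043]
wrist_force: [0.4, 0.1, -0.6]
finger_gap: 0.0561
grip_force: 0.0
[ 1.44149282  0.49331483  0.07361249  0.01335511  1.842784   -0.02642104] [[-0.995  0.066  0.073]
 [ 0.098  0.741  0.664]
 [-0.01   0.668 -0.744]]
```

```bash
python3 -m creep '{"jaw":[0.4,0.4,0.4,0.4,0.4,0.4,0.4,0.4,0.4,0.4],"dp":[[0.0,0.058,-0.022],[0.0,0.058,-0.022],[-0.014,-0.052,-0.022],[-0.014,-0.052,-0.022],[-0.014,-0.052,-0.022],[-0.014,-0.052,-0.022],[-0.014,-0.052,-0.022],[-0.014,-0.052,-0.022],[-0.014,-0.052,-0.022],[-0.014,-0.052,-0.022]],"turn":[0,0,0,0,0,0,0,0,0,0]}'; 
python3 -c "
from h import *
print(bot.state()['q'], pose()[1].round(3)); go((.48,.02,.45))"
```

```text
time: 7.25
eef_pos: [0.1412, 0.4723, 0.6695]
orientation: [2.328, 0.013, 3.045]
wrist_force: [1.0, -0.2, 1.6]
finger_gap: 0.0558
grip_force: 0.0
[ 1.02409902 -0.56037368  1.37923306  0.31302016  1.55895591 -0.33271617] [[-0.995  0.057  0.079]
 [ 0.097  0.685  0.723]
 [-0.013  0.727 -0.687]]
dp [-0.378 -0.45  -0.149]
```

```bash
python3 -m creep '{"jaw":[0.4,0.4,0.4,0.4,0.4,0.4,0.4,0.4,0.4,0.4],"dp":[[-0.038,-0.045,-0.015],[-0.038,-0.045,-0.015],[-0.038,-0.045,-0.015],[-0.038,-0.045,-0.015],[-0.038,-0.045,-0.015],[-0.038,-0.045,-0.015],[-0.038,-0.045,-0.015],[-0.038,-0.045,-0.015],[-0.038,-0.045,-0.015],[-0.038,-0.045,-0.015]],"turn":[0,0,0,0,0,0,0,0,0,0]}'
python3 - <<'E'
from h import *
print(bot.state()['q'])
im,d=bot.camera("wrist"); W=cloud("wrist",d); np.save("w1.npy",W); cv2.imwrite("pics/w1.png",im)
for k in bot.masks_of("door_handle","wrist")[:2]:
    m=k["mask"]&(d>0); print(k["conf"],k["at"],m.sum(),np.median(W[m],0).round(3))
go((.5504,.2445,.095))
E
```

```text
time: 8.5
eef_pos: [0.44, 0.0798, 0.4811]
orientation: [2.345, 0.012, 3.041]
wrist_force: [0.5, 0.8, 0.0]
finger_gap: 0.0561
grip_force: 0.0
[-0.40464715 -0.37815928  1.58955663  0.86634692  2.02506283 -1.51693653]
0.86 [200.4, 295.6] 6954 [0.539 0.3   0.198]
dp [-0.089 -0.151  0.394]
```

View pics/w1.png

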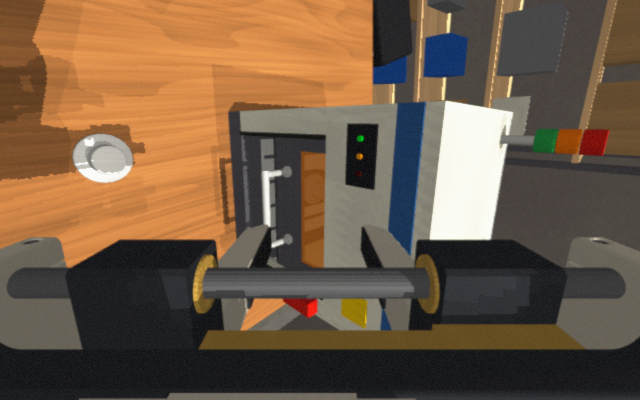

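The wrist view shows the bar upright at column 266, rows 172–248, with its stems at (288,172) and (288,240). The fingers close across it. I'll measure the bar from this view.

Run:
```python
from h import *
im=cv2.imread("pics/w1.png"); W=np.load("w1.npy"); g=im.min(2)
m=np.zeros(g.shape,bool); m[165:235,258:276]=True
m&=(g>150)&(W[...,2]<.125)&(W[...,2]>.07)
P=W[m]; print(len(P),np.median(P,0).round(4),P.min(0).round(3),P.max(0).round(3)); 
P=P[P[:,1]<np.median(P[:,1])+.012]
f=np.polyfit(P[:,0],P[:,1],1);print("slope deg",np.degrees(np.arctan(f[0])),"y at x=.5504",np.polyval(f,.5504))
K,Rw,o=cam("wrist");R=pose()[1]
# surface points face the camera: centre = surface + 7mm along ray approx
c=np.median(P,0);v=(c-o)/np.linalg.norm(c-o);v[0]=0;v/=np.linalg.norm(v);print("bar line centre",(c+v*.006).round(4),"tool axes\n",R.round(3))
```

```text
return _methods._mean(a, axis=axis, dtype=dtype,
  ret = um.true_divide(
Traceback (most recent call last):
ValueError: zero-size array to reduction operation minimum which has no identity
```

Run:
```python
from h import *
im=cv2.imread("pics/w1.png"); W=np.load("w1.npy"); g=im.min(2)
for r in (175,190,200,220,235):
    print(r,g[r,258:280:2], [tuple(W[r,c].round(3)) for c in (262,266,270,276)])
d=np.abs(W-np.array([.55,.2445,.095]));m=(d[...,0]<.09)&(d[...,1]<.03)&(d[...,2]<.03)
v,u=np.where(m); print(m.sum(), v.min() if len(v) else 0, v.max() if len(v) else 0,u.min() if len(u) else 0,u.max() if len(u) else 0)
```

```text
175 [ 53  63 151 221 248 229 233 213 202 192 178] [(np.float64(0.481), np.float64(0.243), np.float64(0.171)), (np.float64(0.481), np.float64(0.249), np.float64(0.176)), (np.float64(0.483), np.float64(0.258), np.float64(0.176)), (np.float64(0.487), np.float64(0.272), np.float64(0.175))]
190 [ 49  53 116 206 243 229 121 108  95  38  49] [(np.float64(0.508), np.float64(0.238), np.float64(0.172)), (np.float64(0.51), np.float64(0.245), np.float64(0.176)), (np.float64(0.554), np.float64(0.338), np.float64(0.056)), (np.float64(0.532), np.float64(0.301), np.float64(0.13))]
200 [ 53  50 104 193 242 234 131 113 106  44  47] [(np.float64(0.529), np.float64(0.238), np.float64(0.168)), (np.float64(0.529), np.float64(0.242), np.float64(0.175)), (np.float64(0.579), np.float64(0.336), np.float64(0.054)), (np.float64(0.554), np.float64(0.299), np.float64(0.129))]
220 [ 51  50  59 164 225 243 168 115 107  55  48] [(np.float64(0.627), np.float64(0.313), np.float64(0.042)), (np.float64(0.568), np.float64(0.237), np.float64(0.174)), (np.float64(0.629), np.float64(0.327), np.float64(0.056)), (np.float64(0.599), np.float64(0.293), np.float64(0.128))]
235 [ 96  95  96  60  20  12  41 110 115  71  50] [(np.float64(0.429), np.float64(0.029), np.float64(0.481)), (np.float64(0.431), np.float64(0.032), np.float64(0.48)), (np.float64(0.437), np.float64(0.041), np.float64(0.47)), (np.float64(0.635), np.float64(0.291), np.float64(0.125))]
0 0 0 0 0
```

The door stands partly open: the bar is at z≈0.170, so about 75 mm up. I'll go to that bar position.

Run:
```python
from h import *
p,R=pose(); print(p,R.round(3)); B=np.array([.5504,.2445,.170]); T=B+.019*R[:,2]; go(T-.10*R[:,2])
```

```text
[0.44193479 0.07819098 0.47762079] [[-0.995  0.07   0.077]
 [ 0.104  0.695  0.712]
 [-0.004  0.716 -0.698]]
dp [-0.089 -0.097  0.261]
```

```bash
python3 -m creep '{"jaw":[0.4,0.4,0.4,0.4,0.4,0.4,0.4,0.4,0.4,0.4],"dp":[[-0.03,-0.033,0.03],[-0.03,-0.032,0.03],[-0.029,-0.032,0.03],[0,0,0.045],[0,0,0.045],[0,0,0.045],[0,0,0.036],[0,0,0],[0,0,0],[0,0,0]],"turn":[0,0,0,0,0,0,0,0,0,0]}'
python3 - <<'E'
from h import *
im,d=bot.camera("wrist"); W=cloud("wrist",d); np.save("w2.npy",W); cv2.imwrite("pics/w2.png",im)
p,R=pose(); print(bot.state()['q'],R.round(3))
B=np.array([.5504,.2445,.170]); go(B+.019*R[:,2])
c=np.abs(W-B);m=(c[...,0]<.05)&(c[...,1]<.02)&(c[...,2]<.02)&(im.min(2)>120)
P=W[m];print(m.sum());
if m.sum():
  f=np.polyfit(P[:,0],P[:,1],1); print(np.percentile(P,[2,50,98],axis=0).round(4),f)
E
```

```text
time: 9.85
eef_pos: [0.5421, 0.1902, 0.2314]
orientation: [2.345, 0.011, 3.041]
wrist_force: [-0.1, 1.2, 0.7]
finger_gap: 0.0557
grip_force: 0.0
[-0.12518686 -0.20651627  1.85729254  0.79785142  1.52553961 -1.65295452] [[-0.995  0.062  0.079]
 [ 0.1    0.696  0.711]
 [-0.01   0.715 -0.699]]
dp [-0.002 -0.005  0.101]
1456
[[0.5023 0.2345 0.1718]
 [0.5463 0.2419 0.1795]
 [0.5978 0.2515 0.182 ]] [-0.1014024   0.29751063]
```

View pics/w2.png

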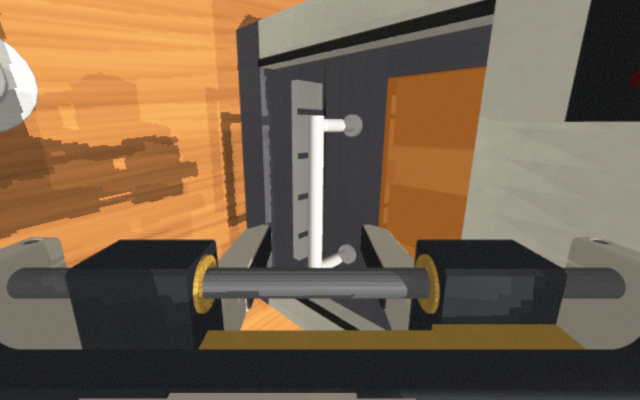

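The bar (column 316, rows 115–268) sits midway between the fingers, with its centre at about z 0.175. I'll go straight in and close on it.

```bash
python3 -m creep '{"jaw":[0.4,0.4,0.4,0.4,0.4,1,1,1,1,1],"dp":[[-0.002,0,0.03],[0,0,0.03],[0,0,0.024],[0,0,0.014],[0,0,0],[0,0,0],[0,0,0],[0,0,0],[0,0,0],[0,0,0]],"turn":[0,0,0,0,0,0,0,0,0,0]}' 30
python3 - <<'E'
from h import *
p,R=pose(); print(R.round(4)); print("up 10mm:",(R.T@[0,0,.01]).round(4))
E
```

```text
time: 11.15
eef_pos: [0.5512, 0.2601, 0.1615]
orientation: [2.345, 0.009, 3.042]
wrist_force: [-1.4, -4.2, 2.2]
finger_gap: 0.0126
grip_force: 30.1
[[-0.995   0.0632  0.0769]
 [ 0.0991  0.6964  0.7108]
 [-0.0087  0.7149 -0.6992]]
up 10mm: [-0.0001  0.0071 -0.007 ]
```

```bash
python3 -m creep '{"jaw":[1,1,1,1,1,1,1,1,1,1],"dp":[[0,0.004,-0.004],[0,0.0071,-0.007],[0,0.0071,-0.007],[0,0.0071,-0.007],[0,0.0071,-0.007],[0,0.0071,-0.007],[0,0.0071,-0.007],[0,0.0055,-0.0054],[0,0.0025,-0.0024],[0,0,0]],"turn":[0,0,0,0,0,0,0,0,0,0]}' 40
python3 - <<'E'
from h import *
p,R=pose(); print(R.round(4))
E
```

```text
time: 12.4
eef_pos: [0.5511, 0.26, 0.2388]
orientation: [2.345, 0.01, 3.041]
wrist_force: [7.5, 0.6, -2.7]
finger_gap: 0.012
grip_force: 39.8
[[-0.9949  0.0628  0.0785]
 [ 0.1001  0.6961  0.711 ]
 [-0.01    0.7152 -0.6988]]
```

```bash
python3 -m creep '{"jaw":[1,1,1,1,1,1,1,1,1,1],"dp":[[0,0.0014,-0.0014],[0,0.0014,-0.0014],[0,0.0014,-0.0014],[0,0,0],[0,0,0],[0,0,0],[0,0,0],[0,0,0],[0,0,0],[0,0,0]],"turn":[0,0,0,0,0,0,0,0,0,0]}'
python3 - <<'E'
from h import *
im,d=bot.camera("scene"); cv2.imwrite("pics/s2.png",cv2.resize(im[60:230,400:600],None,fx=3,fy=3))
E
```

```text
time: 13.65
eef_pos: [0.5509, 0.2598, 0.2415]
orientation: [2.347, 0.007, 3.04]
wrist_force: [17.6, 12.8, -24.3]
finger_gap: 0.0116
grip_force: 38.2
```

View pics/s2.png

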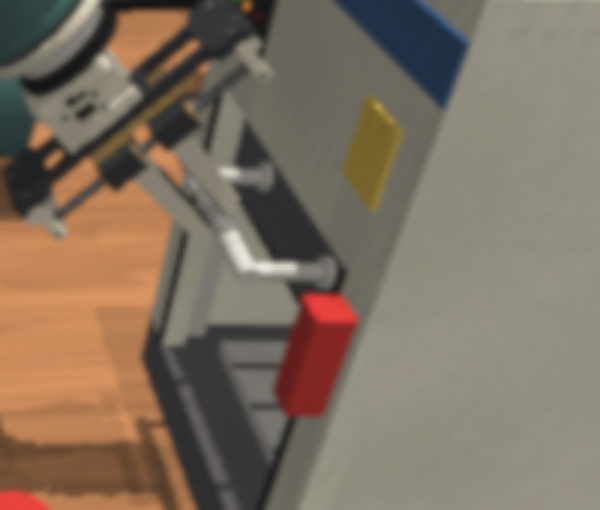

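Run:
```python
from h import *
im,d=bot.camera("wrist"); W=cloud("wrist",d); cv2.imwrite("pics/w3.png",im)
B=np.array([.551,.246,.255]);c=np.abs(W-B);m=(c[...,0]<.08)&(c[...,1]<.02)&(c[...,2]<.03)&(im.min(2)>120)
P=W[m];print(m.sum(),np.percentile(P,[2,50,98],axis=0).round(4))
print(bot.state()["wrist_force"])
```

```text
4386 [[0.4729 0.2336 0.2525]
 [0.519  0.2448 0.2595]
 [0.6146 0.262  0.2619]]
[ 17.87369991  11.96313136 -24.34044048]
```

The view shows the door up against the fascia's lower edge, with both stems at the top of the opening. The bar's centre is at z 0.255 and there is a 24 N reaction, so it is at the top stop. Now I'll bring it down gently.

```bash
python3 -m creep '{"jaw":[1,1,1,1,1,1,1,1,1,1],"dp":[[0,-0.004,0.004],[0,-0.0064,0.0063],[0,-0.0064,0.0063],[0,-0.0064,0.0063],[0,-0.0064,0.0063],[0,-0.0064,0.0063],[0,-0.0064,0.0063],[0,-0.0064,0.0063],[0,-0.0064,0.0063],[0,-0.0064,0.0063]],"turn":[0,0,0,0,0,0,0,0,0,0]}'; python3 -m creep '{"jaw":[1,1,1,1,1,1,1,1,1,1],"dp":[[0,-0.0064,0.0063],[0,-0.0064,0.0063],[0,-0.0064,0.0063],[0,-0.005,0.005],[0,-0.005,0.005],[0,-0.0035,0.0035],[0,-0.0035,0.0035],[0,-0.0021,0.0021],[0,-0.0021,0.0021],[0,0,0]],"turn":[0,0,0,0,0,0,0,0,0,0]}'
```

```text
time: 15.0
eef_pos: [0.5512, 0.2601, 0.1576]
orientation: [2.345, 0.009, 3.043]
wrist_force: [-1.7, -5.2, 4.4]
finger_gap: 0.0119
grip_force: 40.2
time: 16.25
eef_pos: [0.5512, 0.2601, 0.0999]
orientation: [2.346, 0.007, 3.043]
wrist_force: [-2.4, -9.1, 0.7]
finger_gap: 0.0121
grip_force: 40.1
```

```bash
python3 -m creep '{"jaw":[1,1,1,1,1,1,1,1,1,1],"dp":[[0,-0.0021,0.0021],[0,-0.0021,0.0021],[0,-0.0021,0.0021],[0,-0.0021,0.0021],[0,-0.0014,0.0014],[0,-0.0014,0.0014],[0,-0.0014,0.0014],[0,-0.0007,0.0007],[0,0,0],[0,0,0]],"turn":[0,0,0,0,0,0,0,0,0,0]}'
```

```text
time: 17.5
eef_pos: [0.5512, 0.2602, 0.0812]
orientation: [2.346, 0.007, 3.043]
wrist_force: [-5.7, -13.3, 2.3]
finger_gap: 0.0121
grip_force: 40.3
```

Now small 1 mm steps until the bottom stop is felt.

```bash
python3 -m creep '{"jaw":[1,1,1,1,1,1,1,1,1,1],"dp":[[0,-0.0007,0.0007],[0,-0.0007,0.0007],[0,-0.0007,0.0007],[0,-0.0007,0.0007],[0,0,0],[0,0,0],[0,0,0],[0,0,0],[0,0,0],[0,0,0]],"turn":[0,0,0,0,0,0,0,0,0,0]}'
```

```text
time: 18.75
eef_pos: [0.5515, 0.2604, 0.0808]
orientation: [2.343, 0.009, 3.045]
wrist_force: [-25.9, -33.2, 37.1]
finger_gap: 0.0118
grip_force: 40.0
```

```bash
python3 -m creep '{"jaw":[1,1,0.4,0.4,0.4,0.4,0.4,0.4,0.4,0.4],"dp":[[0,0.0014,-0.0014],[0,0,0],[0,0,0],[0,0,0],[0,0,0],[0,0,0],[0,0,-0.02],[0,0,-0.04],[0,0,-0.05],[0,0,-0.05]],"turn":[0,0,0,0,0,0,0,0,0,0]}'
python3 - <<'E'
from h import *
p,R=pose(); print(R.round(3))
im,d=bot.camera("wrist"); W=cloud("wrist",d); cv2.imwrite("pics/w4.png",im)
B=np.array([.551,.246,.095]);c=np.abs(W-B);m=(c[...,0]<.05)&(c[...,1]<.02)&(c[...,2]<.03)&(im.min(2)>120)
P=W[m];print(m.sum(),np.percentile(P,[2,50,98],axis=0).round(4)); print(bot.state()['q'])
E
```

```text
time: 20.0
eef_pos: [0.5391, 0.1454, 0.1938]
orientation: [2.345, 0.009, 3.042]
wrist_force: [0.6, -0.0, 0.7]
finger_gap: 0.0557
grip_force: 0.0
[[-0.995  0.063  0.077]
 [ 0.099  0.696  0.711]
 [-0.009  0.715 -0.699]]
1011 [[0.5024 0.2314 0.096 ]
 [0.5486 0.2388 0.1039]
 [0.5984 0.248  0.1066]]
[-0.21597679 -0.1814414   1.88899241  0.79080405  1.54696605 -1.75945909]
```

```bash
python3 -m creep '{"jaw":[0.4,0.4,1,1,1,1,1,1,1,1],"dp":[[0,0,-0.02],[0,0,0],[0,0,0],[0,0,0],[0,0,0],[0,0,0],[0,0,0],[0,0,0],[0,0,0],[0,0,0]],"turn":[0,0,0,0,0,0,0,0,0,0]}'
python3 - <<'E'
from h import *
p,R=pose(); print(R.round(3),bot.state()['q'])
B=np.array([.551,.246,.095])
for n in ("wrist","scene","top"):
    im,d=bot.camera(n); W=cloud(n,d); cv2.imwrite(f"pics/{n}5.png",im)
    c=np.abs(W-B);m=(c[...,0]<.05)&(c[...,1]<.02)&(c[...,2]<.03)&(im.min(2)>120)
    P=W[m];print(n,m.sum(),np.percentile(P,[2,50,98],axis=0).round(4) if m.any() else 0)
E
```

```text
time: 21.3
eef_pos: [0.5381, 0.1329, 0.2057]
orientation: [2.345, 0.009, 3.042]
wrist_force: [-0.7, 0.4, -0.5]
finger_gap: 0.0005
grip_force: 0.0
[[-0.995  0.063  0.077]
 [ 0.099  0.696  0.711]
 [-0.009  0.715 -0.699]] [-0.2349664  -0.18275837  1.87887126  0.78863125  1.57361077 -1.76122163]
wrist 867 [[0.503  0.2346 0.0927]
 [0.5481 0.2416 0.0994]
 [0.5984 0.2508 0.1019]]
scene 147 [[0.5048 0.2349 0.0934]
 [0.5557 0.2423 0.0994]
 [0.5987 0.252  0.1022]]
top 211 [[0.5022 0.2359 0.0935]
 [0.5498 0.244  0.099 ]
 [0.5993 0.2533 0.1043]]
```

The bar is at z 0.095 in all three cameras, so the door is shut. Next I'll back away, rising along the tool axis and turning, so I can stretch out on the other side and remove the tilt.

```bash
python3 -m creep '{"jaw":[1,1,1,1,1,1,1,1,1,1],"dp":[[0,0,-0.05],[0,0,-0.06],[0,0,-0.06],[0,0,-0.06],[0,0,-0.06],[0,0,-0.06],[0,0,-0.06],[0,0,-0.06],[0,0,-0.06],[0,0,-0.06]],"turn":[0,9,9,9,9,9,9,9,9,9]}'
python3 - <<'E'
from h import *
p,R=pose(); print(R.round(3),bot.state()['q'])
im,d=bot.camera("wrist"); cv2.imwrite("pics/w6.png",im)
d=np.array([.5,-.87,0]);print((R.T@d).round(3),(R.T@[0,0,1]).round(3))
E
```

```text
time: 22.7
eef_pos: [0.4927, -0.2858, 0.6176]
orientation: [2.968, -0.782, 1.707]
wrist_force: [1.0, -0.1, 1.5]
finger_gap: 0.0004
grip_force: 0.0
[[-0.096  0.992  0.077]
 [ 0.703  0.013  0.711]
 [ 0.704  0.123 -0.699]] [-0.87036397  0.28305053  0.72110621  1.01003251  2.48463038 -0.21068763]
[-0.66   0.485 -0.58 ] [ 0.704  0.123 -0.699]
```

```bash
python3 -m creep '{"jaw":[1,1,1,1,1,1,1,1,1,1],"dp":[[-0.017,0.029,-0.049],[-0.017,0.029,-0.049],[-0.017,0.029,-0.049],[-0.017,0.029,-0.049],[-0.017,0.029,-0.049],[-0.017,0.029,-0.049],[-0.017,0.029,-0.049],[-0.017,0.029,-0.049],[-0.02,0.029,-0.049],[-0.02,0.029,-0.049]],"turn":[0,0,0,0,0,0,0,0,0,0]}'
python3 - <<'E'
from h import *
p,R=pose(); print(R.round(3),bot.state()['q'])
d=np.array([.5,-.87,0]);print((R.T@d).round(3),(R.T@[0,0,1]).round(3))
E
```

```text
time: 24.0
eef_pos: [0.5379, -0.4817, 0.603]
orientation: [2.771, -0.788, 1.712]
wrist_force: [0.1, 0.8, -0.6]
finger_gap: 0.0003
grip_force: 0.0
[[-0.099  0.959  0.266]
 [ 0.698 -0.123  0.705]
 [ 0.709  0.256 -0.657]] [-1.0337507   0.77488103  0.07342491  1.27061305  2.47689265 -0.0312948 ]
[-0.657  0.587 -0.481] [ 0.709  0.256 -0.657]
```

```bash
python3 -m creep '{"jaw":[1,1,1,1,1,1,1,1,1,1],"dp":[[-0.05,-0.028,-0.003],[-0.05,-0.028,-0.003],[-0.05,-0.028,-0.003],[-0.05,-0.028,-0.003],[-0.05,-0.028,-0.003],[-0.05,-0.028,-0.003],[-0.05,-0.028,-0.003],[-0.05,-0.028,-0.003],[-0.024,0.026,-0.048],[-0.024,0.026,-0.048]],"turn":[0,0,0,0,0,0,0,0,0,0]}'
python3 - <<'E'
from h import *
p,R=pose(); print(R.round(3),bot.state()['q'])
print((R.T@[.22,-.9,.36]).round(3),(R.T@[0,0,1]).round(3))
E
```

```text
time: 25.25
eef_pos: [0.3603, -0.7649, 0.2825]
orientation: [2.748, -0.759, 1.692]
wrist_force: [0.2, -0.9, 0.1]
finger_gap: 0.0006
grip_force: 0.0
[[-0.088  0.949  0.304]
 [ 0.72  -0.15   0.677]
 [ 0.688  0.278 -0.67 ]] [-1.33531228  1.11117042  0.07484444  0.84705889  2.49150766 -0.7442974 ]
[-0.42   0.444 -0.784] [ 0.688  0.278 -0.67 ]
```

```bash
python3 -m creep '{"jaw":[1,1,1,1,1,1,1,1,1,1],"dp":[[-0.028,0.0275,-0.048],[-0.028,0.0275,-0.048],[-0.028,0.0275,-0.048],[-0.028,0.0275,-0.048],[-0.028,0.0275,-0.048],[-0.028,0.0275,-0.048],[-0.03,0.0275,-0.047],[-0.03,0.0275,-0.047],[-0.03,0.0275,-0.047],[-0.03,0.0275,-0.047]],"turn":[0,0,0,0,0,0,0,0,0,0]}'
python3 - <<'E'
from h import *
p,R=pose(); print(R.round(3),bot.state()['q'])
print((R.T@[.22,-.9,.36]).round(3),(R.T@[0,0,1]).round(3))
E
```

```text
time: 26.5
eef_pos: [0.3329, -0.8314, 0.3336]
orientation: [2.599, -0.556, 1.566]
wrist_force: [1.0, 0.2, -0.3]
finger_gap: 0.0005
grip_force: 0.0
[[ 0.004  0.855  0.519]
 [ 0.849 -0.276  0.45 ]
 [ 0.528  0.439 -0.727]] [-1.42863609  1.04283755  0.07340879  0.86643937  2.2826128  -0.76305129]
[-0.574  0.595 -0.552] [ 0.528  0.439 -0.727]
```

```bash
python3 -m creep '{"jaw":[1,1,1,1,1,1,1,1,1,1],"dp":[[-0.038,0.019,-0.043],[-0.038,0.019,-0.043],[-0.038,0.019,-0.043],[-0.038,0.019,-0.043],[-0.04,0.019,-0.041],[-0.04,0.019,-0.041],[-0.04,0.019,-0.041],[-0.042,0.019,-0.038],[-0.042,0.019,-0.038],[-0.042,0.019,-0.038]],"turn":[0,0,0,0,0,0,0,0,0,0]}'
python3 - <<'E'
from h import *
p,R=pose(); print(R.round(3),bot.state()['q'])
n=np.array([-.49,.074,.867]);n/=np.linalg.norm(n);G=np.array([.53,-.2067,.0943])
go(G+.12*n); print("n in tool",(R.T@n).round(3),"angle",np.degrees(np.arccos(-R[:,2]@n)))
print("up",(R.T@[0,0,1]).round(3))
E
```

```text
time: 27.75
eef_pos: [0.1925, -0.9338, 0.3485]
orientation: [2.452, -0.35, 1.404]
wrist_force: [0.1, 0.0, -0.1]
finger_gap: 0.0004
grip_force: 0.0
[[ 0.156  0.725  0.671]
 [ 0.926 -0.344  0.155]
 [ 0.343  0.597 -0.725]] [-1.6213152   1.0284267   0.07353747  0.86793344  2.08973301 -0.89454558]
dp [ 0.674 -0.141  0.41 ]
n in tool [ 0.29   0.138 -0.947] angle 18.71048887760225
up [ 0.343  0.597 -0.725]
```

```bash
python3 -m creep '{"jaw":[1,1,1,1,1,1,1,1,1,1],"dp":[[0.048,-0.01,0.029],[0.048,-0.01,0.029],[0.048,-0.01,0.029],[0.048,-0.01,0.029],[0.048,-0.01,0.029],[0.048,-0.01,0.029],[0.048,-0.01,0.029],[0.048,-0.01,0.029],[0.048,-0.01,0.029],[0.048,-0.01,0.029]],"turn":[0,0,0,0,0,0,0,0,0,0]}'
python3 - <<'E'
from h import *
print(pose()[1].round(3),bot.state()['q'])
n=np.array([-.49,.074,.867]);n/=np.linalg.norm(n);G=np.array([.53,-.2067,.0943])
go(G+.10*n)
E
```

```text
time: 29.0
eef_pos: [0.3651, -0.4947, 0.2688]
orientation: [2.446, -0.352, 1.404]
wrist_force: [0.4, -0.3, 0.1]
finger_gap: 0.0007
grip_force: 0.0
[[ 0.156  0.721  0.676]
 [ 0.926 -0.346  0.155]
 [ 0.345  0.601 -0.721]] [-1.35253214 -0.12038268  1.70904131  0.76584797  1.56273402 -1.06723027]
dp [ 0.261 -0.071  0.187]
```

```bash
python3 -m creep '{"jaw":[1,1,1,1,1,1,1,1,1,1],"dp":[[0.044,-0.012,0.02],[0.044,-0.012,0.02],[0.044,-0.012,0.025],[0.043,-0.012,0.03],[0.043,-0.012,0.04],[0.043,-0.011,0.045],[0,0,0],[0,0,0],[0,0,0],[0,0,0]],"turn":[0,0,0,0,0,0,0,0,0,0]}'
python3 - <<'E'
from h import *
p,R=pose();print(R.round(3),bot.state()['q'])
n=np.array([-.49,.074,.867]);n/=np.linalg.norm(n)
for c in ("wrist","top","scene"):
    im,d=bot.camera(c); W=cloud(c,d); hsv=cv2.cvtColor(im,cv2.COLOR_BGR2HSV)
    m=(hsv[...,1]>120)&(hsv[...,2]>50)&(hsv[...,0]>50)&(hsv[...,0]<85)&(np.linalg.norm(W-np.array([.53,-.207,.094]),axis=-1)<.04)
    if c=="wrist": cv2.imwrite("pics/w7.png",im)
    if m.sum()>20:
        P=W[m]; h=P@n; k=h>np.percentile(h,90)-.004; v,u=np.where(m)
        print(c,m.sum(),v.mean(),u.mean(),P[k].mean(0).round(4),"mid",((P[k].min(0)+P[k].max(0))/2).round(4),h[k].mean().round(4))
G=np.array([.53,-.2067,.0943]);print(G@n); go(G+.03*n);print("n",(R.T@n).round(3))
E
```

```text
time: 30.25
eef_pos: [0.4751, -0.2038, 0.1874]
orientation: [2.447, -0.353, 1.402]
wrist_force: [-0.2, -0.4, -0.9]
finger_gap: 0.0006
grip_force: 0.0
[[ 0.157  0.72   0.676]
 [ 0.925 -0.347  0.155]
 [ 0.346  0.6   -0.721]] [-0.84994159 -0.59475035  2.19274324  0.70841309  1.21428195 -0.69513702]
wrist 669 215.2556053811659 298.6741405082212 [ 0.5278 -0.2033  0.0935] mid [ 0.5279 -0.2036  0.0933] -0.1929
top 98 216.23469387755102 365.94897959183675 [ 0.5301 -0.2064  0.0958] mid [ 0.5307 -0.2067  0.0951] -0.1922
scene 37 195.83783783783784 273.0810810810811 [ 0.5398 -0.2074  0.0982] mid [ 0.5359 -0.2066  0.0964] -0.195
-0.19350249584118462
dp [-0.018 -0.011  0.075]
n [ 0.292  0.142 -0.946]
```

View pics/w7.png

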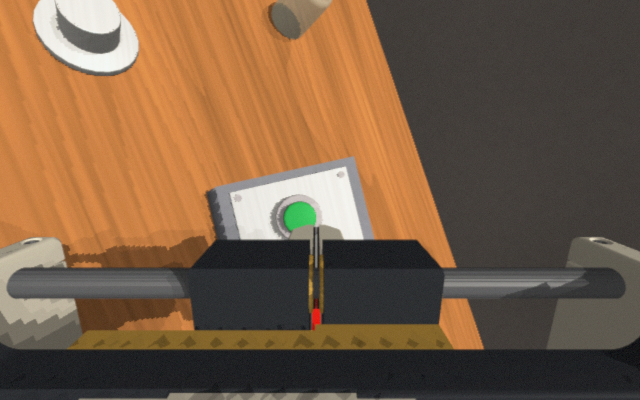

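```bash
python3 -m creep '{"jaw":[1,1,1,1,1,1,1,1,1,1],"dp":[[-0.004,-0.001,0.025],[-0.004,-0.001,0.025],[-0.005,0,0.025],[0,0,0],[-0.0012,-0.0006,0.0038],[-0.0012,-0.0006,0.0038],[-0.0012,-0.0006,0.0038],[-0.0009,-0.0004,0.0028],[-0.0006,-0.0003,0.0019],[0,0,0]],"turn":[0,0,0,0,0,0,0,0,0,0]}'
python3 - <<'E'
from h import *
n=np.array([-.49,.074,.867]);n/=np.linalg.norm(n)
p,R=pose();G=np.array([.53,-.2055,.0945]);print("height",(p-G)@n,"dp",(R.T@(p-G)).round(4))
E
```

```text
time: 31.65
eef_pos: [0.5308, -0.2033, 0.1123]
orientation: [2.447, -0.354, 1.405]
wrist_force: [-0.3, 0.1, -0.5]
finger_gap: 0.0008
grip_force: 0.0
height 0.01516354246734539 dp [ 0.0083  0.0105 -0.0119]
```

```bash
python3 -m creep '{"jaw":[1,1,1,1,1,1,1,1,1,1],"dp":[[-0.0006,-0.0003,0.0019],[-0.0006,-0.0003,0.0019],[-0.0006,-0.0003,0.0019],[-0.0006,-0.0003,0.0019],[-0.0006,-0.0003,0.0019],[-0.0003,-0.0001,0.001],[-0.0003,-0.0001,0.001],[-0.0003,-0.0001,0.001],[-0.0003,-0.0001,0.001],[0,0,0]],"turn":[0,0,0,0,0,0,0,0,0,0]}'
python3 - <<'E'
from h import *
n=np.array([-.49,.074,.867]);n/=np.linalg.norm(n)
p,R=pose();G=np.array([.53,-.2055,.0945]);print("height",(p-G)@n,"dp",(R.T@(p-G)).round(4),"F.n",bot.state()["wrist_force"]@n)
E
```

```text
time: 32.9
eef_pos: [0.5379, -0.2045, 0.1]
orientation: [2.447, -0.354, 1.404]
wrist_force: [0.1, -0.4, -0.7]
finger_gap: 0.0006
grip_force: 0.0
height 0.0009748383597508312 dp [0.0041 0.0087 0.0015] F.n -0.7096101317856848
```

```bash
python3 -m creep '{"jaw":[1,1,1,1,1,1,1,1,1,1],"dp":[[-0.0003,-0.0001,0.001],[-0.0003,-0.0001,0.001],[-0.0003,-0.0002,0.001],[-0.0003,-0.0001,0.001],[-0.0003,-0.0001,0.001],[-0.0003,-0.0002,0.001],[0,0,0],[0,0,0],[0,0,0],[0,0,0]],"turn":[0,0,0,0,0,0,0,0,0,0]}'
python3 - <<'E'
from h import *
n=np.array([-.49,.074,.867]);n/=np.linalg.norm(n)
p,R=pose();G=np.array([.53,-.2055,.0945]);print("height",(p-G)@n,"dp",(R.T@(p-G)).round(4),"F.n",bot.state()["wrist_force"]@n)
E
```

```text
time: 34.15
eef_pos: [0.5411, -0.205, 0.0947]
orientation: [2.447, -0.354, 1.404]
wrist_force: [-1.1, -0.1, -0.4]
finger_gap: 0.0007
grip_force: 0.0
height -0.005230963757770351 dp [0.0023 0.008  0.0074] F.n 0.21451318032446212
```

Run:
```python
from h import *
im,d=bot.camera("scene"); a=cv2.resize(im[150:250,200:320],None,fx=5,fy=4.5,interpolation=cv2.INTER_CUBIC)
im2,d=bot.camera("wrist"); b=im2[100:350,150:350]; 
h=a.shape[0]; b=cv2.resize(b,(200,h)); cv2.imwrite("pics/s8.png",np.hstack([a,b]))
W=cloud("wrist",d); hsv=cv2.cvtColor(im2,cv2.COLOR_BGR2HSV)
m=(hsv[...,1]>120)&(hsv[...,2]>50)&(hsv[...,0]>50)&(hsv[...,0]<85)&(d>0); n=np.array([-.49,.074,.867]);n/=np.linalg.norm(n)
P=W[m];print(m.sum(), np.percentile(P,[5,50,95],axis=0).round(4), np.percentile(P@n,[5,50,95]).round(4), bot.state()["wrist_force"])
```

```text
777 [[ 0.5071 -0.2052  0.0869]
 [ 0.526  -0.197   0.0939]
 [ 0.5394 -0.1903  0.1343]] [-0.1938 -0.1927 -0.1476] [-0.2172113   0.18392088  0.04015874]
```

View pics/s8.png

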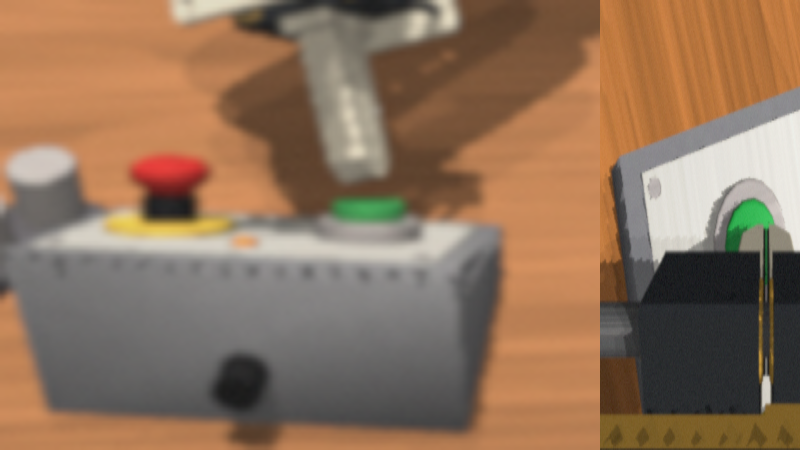

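Run:
```python
from h import *
i=bot.camera_info("scene")
def pr(X):
    c=np.array(i["R"])@X+np.array(i["t"]); return (i["fx"]*c[0]/c[2]+i["cx"],i["fy"]*c[1]/c[2]+i["cy"])
for X in (pose()[0],np.array([.53,-.2055,.0945])):
    u,v=pr(X); print(u,v,"crop",(u-200)*5,(v-150)*4.5)
im,d=bot.camera("scene");W=cloud("scene",d)
for v in range(180,202,2): print(v,[tuple(W[v,c].round(3).tolist()) for c in (270,272,274)], im[v,272])
print(bot.state()["eef_pos"])
```

```text
274.24543394778374 196.78735253039875 crop 371.2271697389187 210.54308638679436
274.166655989505 194.10514669368672 crop 370.83327994752494 198.47316012159024
180 [(0.524, -0.212, 0.133), (0.525, -0.208, 0.133), (0.513, -0.204, 0.125)] [151 169 178]
182 [(0.529, -0.212, 0.131), (0.527, -0.208, 0.129), (0.522, -0.204, 0.125)] [165 186 195]
184 [(0.531, -0.213, 0.126), (0.534, -0.208, 0.128), (0.524, -0.204, 0.12)] [166 187 196]
186 [(0.532, -0.213, 0.121), (0.531, -0.209, 0.12), (0.531, -0.204, 0.12)] [116 130 136]
188 [(0.532, -0.214, 0.115), (0.53, -0.209, 0.113), (0.533, -0.204, 0.115)] [103 115 121]
190 [(0.526, -0.215, 0.105), (0.379, -0.225, -0.003), (0.381, -0.219, -0.002)] [63 77 97]
192 [(0.392, -0.23, -0.001), (0.391, -0.225, -0.002), (0.391, -0.219, -0.002)] [46 68 95]
194 [(0.526, -0.216, 0.092), (0.525, -0.211, 0.091), (0.526, -0.206, 0.092)] [ 67 119  70]
196 [(0.546, -0.214, 0.102), (0.543, -0.21, 0.099), (0.544, -0.205, 0.1)] [ 90 164  74]
198 [(0.546, -0.215, 0.095), (0.549, -0.21, 0.097), (0.546, -0.205, 0.095)] [ 95 153  87]
200 [(0.554, -0.215, 0.095), (0.558, -0.209, 0.098), (0.556, -0.205, 0.096)] [156 168 168]
[ 0.54112901 -0.20491589  0.09465996]
```

The tip in the picture (crop 360,178) hangs about 12 mm clear of the button (360,205): the shut fingers end behind the nominal TCP. It is well centred, so I'll carry on along the normal.

```bash
python3 -m creep '{"jaw":[1,1,1,1,1,1,1,1,1,1],"dp":[[-0.0009,-0.0004,0.0028],[-0.0009,-0.0004,0.0028],[-0.0003,-0.0001,0.001],[-0.0003,-0.0001,0.001],[-0.0003,-0.0002,0.001],[-0.0003,-0.0001,0.001],[-0.0003,-0.0001,0.001],[-0.0003,-0.0002,0.001],[0,0,0],[0,0,0]],"turn":[0,0,0,0,0,0,0,0,0,0]}'
python3 - <<'E'
from h import *
n=np.array([-.49,.074,.867]);n/=np.linalg.norm(n)
p,R=pose();G=np.array([.53,-.2055,.0945]);print("height",(p-G)@n,"F.n",bot.state()["wrist_force"]@n)
E
```

```text
time: 35.55
eef_pos: [0.5473, -0.2059, 0.0842]
orientation: [2.447, -0.354, 1.404]
wrist_force: [-2.1, 0.5, 2.8]
finger_gap: 0.0005
grip_force: 1.5
height -0.017476570083624552 F.n 3.5135434551425035
```

```bash
python3 -m creep '{"jaw":[1,1,1,1,1,1,1,1,1,1],"dp":[[-0.0003,-0.0001,0.001],[-0.0003,-0.0001,0.001],[-0.0003,-0.0002,0.001],[-0.0003,-0.0001,0.001],[-0.0003,-0.0001,0.001],[-0.0003,-0.0001,0.001],[0,0,0],[0,0,0],[0,0,0],[0,0,0]],"turn":[0,0,0,0,0,0,0,0,0,0]}'
python3 - <<'E'
from h import *
n=np.array([-.49,.074,.867]);n/=np.linalg.norm(n)
p,R=pose();G=np.array([.53,-.2055,.0945]);print("height",(p-G)@n,"F.n",bot.state()["wrist_force"]@n)
E
```

```text
time: 36.8
eef_pos: [0.5503, -0.2064, 0.0797]
orientation: [2.447, -0.353, 1.406]
wrist_force: [-28.5, 4.0, 22.6]
finger_gap: 0.0003
grip_force: 16.6
height -0.022883883816194217 F.n 33.872072489318256
```

34 N along the normal means the button is fully in. Now I'll back off along the normal.

```bash
python3 -m creep '{"jaw":[1,1,1,1,1,1,1,1,1,1],"dp":[[0.0015,0.0007,-0.0048],[0.003,0.0014,-0.0095],[0.006,0.003,-0.019],[0.009,0.004,-0.03],[0.009,0.004,-0.03],[0.009,0.004,-0.03],[0,0,0],[0,0,0],[0,0,0],[0,0,0]],"turn":[0,0,0,0,0,0,0,0,0,0]}'
python3 - <<'E'
from h import *
n=np.array([-.49,.074,.867]);n/=np.linalg.norm(n)
s=bot.state();print(s["wrist_force"])
for c in ("wrist","scene","top"):
    im,d=bot.camera(c);W=cloud(c,d);hsv=cv2.cvtColor(im,cv2.COLOR_BGR2HSV)
    m=(hsv[...,1]>120)&(hsv[...,2]>50)&(hsv[...,0]>50)&(hsv[...,0]<85)&(np.linalg.norm(W-np.array([.53,-.207,.094]),axis=-1)<.04)
    if m.sum()>20: print(c,"green h",np.percentile(W[m]@n,[10,50,90]).round(4))
    k=np.abs(W-np.array([.551,.246,.105]));m=(k[...,0]<.05)&(k[...,1]<.02)&(k[...,2]<.04)&(im.min(2)>120)
    if m.sum()>20 and c!="wrist": print(c,"bar",np.percentile(W[m],[2,50,98],axis=0)[:,2].round(4))
    if c=="top":
        for t in ("jar_center","flange_center","fixture_center","brush"):
            for q in bot.masks_of(t,c)[:1]: print(t,q["at"])
E
```

```text
time: 38.05
eef_pos: [0.4855, -0.1967, 0.1899]
orientation: [2.449, -0.354, 1.404]
wrist_force: [-1.1, -0.1, 0.2]
finger_gap: 0.0002
grip_force: 0.0
[-1.05210017 -0.10336549  0.17340802]
wrist green h [-0.1936 -0.1926 -0.1917]
scene green h [-0.1987 -0.1959 -0.1937]
scene bar [0.0924 0.0993 0.1026]
top green h [-0.1955 -0.1934 -0.1914]
top bar [0.0932 0.0988 0.1038]
jar_center [151.5, 255.5]
flange_center [255.9, 270.3]
fixture_center [253.2, 438.0]
brush [182.0, 455.8]
```

The button is back out (same height as before), the door is shut and the loose things haven't moved, so I'm handing in.

```bash
python3 -c "
from bench import bot
print(bot.close_job())"
```

```text
the job is handed in; nothing more can be done
None
```

The door went up to its top stop and was brought down fully shut, then the green button was pressed fully in and sprang back out. The emergency stop was never touched and the loose things did not move. I handed the job in at about 38 s; no verdict was shown.

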